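Hang the garlic pail on its hook

TASK

Clear the worktop: hang the small white garlic pail by its handle on the hook of the stand, so that the peak in the middle of the handle sits in the hook's seat and the pail hangs free and still. Keep the garlic in the pail, and leave the salt and pepper shakers, the honey jar and the pepper mill where they stand.

Things in the scene. Friction and masses are not known exactly. Their poses are not given: they have to be found in the camera images.
- pail: small white enamel pail, loose, 0.12-0.26 kg: 88 mm across at the foot, 108 mm at the rim, rim 70 mm high. Origin: centre of underside, z up. A rigid (not hinged) handle stands over it in its plane x=0: sides at y=-60 and +60 mm, level top with centreline at z=140 mm, two wooden grips and a peak between them at y=0. Looks the same turned half round
- pail_peak (a point): underside of the 8 mm round wire at the peak in the middle of the pail's handle (pail x=0, y=0, z=150 mm; the peak is 14 mm above the level part and 30 mm wide at its foot); sits in the hook's seat when hung
- pail_grip_a (a point): middle of one flat wooden grip on the handle (pail x=0, y=+34 mm, z=140 mm; axes as the pail's): 13 mm thick along x, 34 mm long along y, 22 mm tall; take it from above, fingers closing along the pail's x, firmly, for the pail hangs off to one side. 59 mm of open space between it and the rim's height
- pail_grip_b (a point): middle of the other grip (pail x=0, y=-34 mm, z=140 mm), the same; either will do. Mind the wrist: a wall unit hangs over the back of the worktop, its front about 0.59 m ahead of the robot (bar handles nearer), its underside 0.49 m above the worktop
- stand: hook stand, fixed to the worktop; origin on the worktop below the hook's seat, z up. Its round wooden foot (124 mm wide, 18 mm high) and 12 mm steel post (200 mm high) stand at its own x=+92 mm. From the post an 8 mm arm, top at z=209 mm, runs to -x, dips in a V to the seat and rises to an upturned tip with a 12 mm ball at x=-26 mm, top z=212 mm
- stand_seat (a point): top of the wire at the lowest point of the V seat (stand x=0, y=0, z=184 mm). The V opens upward: 52 mm between wire centres at the top, 25 mm deep, bottom flat for 10 mm. The tip goes in under the handle, above the rim, moving along the stand's x; then the handle, across the arm, is let down into the V; the pail's foot is then 35 mm above the worktop
- garlic: pinkish white garlic bulb, 56 mm, 34 g, lying loose in the pail; origin at its underside as it first lies, axes turn with it
- shaker_salt: glass salt shaker with pale content and steel cap, 31 mm across, 42 mm high, loose; origin at the centre of its underside
- shaker_pepper: glass pepper shaker with black content and steel cap, 31 mm across, 42 mm high, loose; origin at the centre of its underside
- honey_jar: honey jar with dark lid, 64 mm across, 99 mm high, loose; origin at the centre of its underside
- pepper_mill: wooden pepper mill, 58 mm across, 130 mm high, loose; origin at the centre of its underside

How it is judged:
At the end, for the whole second after the job is handed in: The pail hangs on the stand's hook: handle peak within 20 mm of the seat, upright within 0.25 rad, underside over 15 mm above the worktop, over 0.8 N on the stand, under 0.05 m/s and 0.5 rad/s, the garlic still in it (origin within 60 mm of the pail's in plan, -10 to 65 mm above it) (distance between pail_peak and stand_seat below 0.02 m and angle between pail's own z axis and vertical below 0.25 rad and height (world z) of pail above 0.015 m and contact force between pail and stand above 0.8 N and linear speed of pail below 0.05 m/s and angular speed of pail below 0.5 rad/s and z of garlic in the frame of pail between -0.01 and 0.065 m and horizontal distance between garlic and pail below 0.06 m); the robot touches nothing.
It fails at once if a shaker, the honey jar or the pepper mill is moved by more than 30 mm or tipped over (distance of any of shaker_salt, shaker_pepper, honey_jar, pepper_mill from where it was at the start of the episode above 0.03 m or angle between any of shaker_salt, shaker_pepper, honey_jar, pepper_mill's own z axis and vertical above 0.5 rad).
It also fails if it takes over 42 s, if anything falls off the work surface, if the arm or the gripper's body presses on something with over 40 N, if the wrist force passes 120 N, or if a joint passes its speed limit or range.

ROBOT

A 7-joint arm with a two-finger parallel gripper is mounted at the origin on a cart in front of the work surface, level with it; the furniture and walls round the work are solid. World frame = base frame: x ahead of the robot, y to its left, z up, the work surface at z = 0. Lengths are in m, angles in rad, forces in N, time in s.
With the tool pointing down it reaches from about 0.4 to 0.85 m from the base axis. Payload 4.5 kg.
Tool frame: the origin (TCP) lies at the very end of the fingers, on their centre line; the grasp point (between the pads) lies 19 mm behind it (r.grip_depth is the z of the grasp point in the tool frame, in m); z points along the fingers, y is the line along which they close (so a half turn about z gives the same grasp; the last joint's range is limited). The gripper opens to 88 mm and grips with 3 to 60 N. Pads are 18 mm wide; open, the fingers measure 123 mm over their backs; the gripper's body (75 mm by 187 mm) begins 45 mm behind the grasp point.
Start: joints at [1.289, 0.689, -0.195, 1.565, 0.157, 0.902, -0.215], TCP at [0.194, -0.594, 0.239] pointing down, gripper open.
Joint ranges: [-3.01, 3.01], [-0.46, 2.08], [-1.47, 1.51], [0.13, 2.56], [-1, 4.14], [0.04, 2.09], [-2.66, 2.66]. Speed limits (rad/s): [2.57, 2.57, 3.14, 3.14, 3.14, 3.14, 3.14].

INTERFACE

Orientations are given as a unit quaternion [x, y, z, w].
In Python, from plant import r gives the robot as it stands.
- The arm moves only by the tool steer_hand, called after "Request:" by a JSON object that holds its "op" and its "data". Schema: {"type":"object","properties":{"increments":{"type":"object","properties":{"aperture":{"type":"array","items":{"type":"number"},"minItems":1,"maxItems":10},"sx":{"type":"array","items":{"type":"number"},"minItems":1,"maxItems":10},"sy":{"type":"array","items":{"type":"number"},"minItems":1,"maxItems":10},"sz":{"type":"array","items":{"type":"number"},"minItems":1,"maxItems":10},"ax":{"type":"array","items":{"type":"number"},"minItems":1,"maxItems":10},"ay":{"type":"array","items":{"type":"number"},"minItems":1,"maxItems":10},"az":{"type":"array","items":{"type":"number"},"minItems":1,"maxItems":10}},"additionalProperties":false,"required":["aperture","sx","sy","sz","ax","ay","az"]},"squeeze":{"type":"number"},"only":{"type":"string"},"quiet":{"type":"boolean"},"lines":{"type":"string"}},"required":["increments"],"additionalProperties":false}. increments is an object with one list for each field, all of the same length, 1 to 10, a row being the entries at one place: aperture (the opening from 0.0 (shut) to 1.0 (fully open)), sx, sy, sz (the shift in shares of 0.8 m (1.0 is 0.8 m)), ax, ay, az (a rotation vector in parts of the range, where 1.0 means 2 pi rad); each row is the pose to reach, as a shift and turn from the pose commanded when the call began, along the tool's axes at that moment; what a row does not reach only later rows make up. A row lasts 1/10 s, in which the tool goes at most 0.05 m and 0.15 rad, less where a joint would pass 70% of its speed; a pose out of reach is approached as far as the arm can. The fingers move at their own pace and stop on an object; squeeze is the grip in N (left out, the last holds). Time passes only in rows, so rows that do not move let the fingers close. The tool returns the time, the measured TCP pose, the force, the opening and the grip force at its end. only (a regular expression) keeps the lines of the reply that match it, lines (a string "A,B") keeps lines A to B, and quiet returns only ok. No shift or turn number may pass 1 either way. Input that does not fit is refused with a message, and nothing moves.
- r.get_state(): the state, without advancing time (a new reading comes with each control period).
- r.snapshot(name): name is "scene" or "top" or "wrist"; returns the picture (420x560x3 uint8, red, green, blue); there is no depth.
- r.camera_params(name): a dict with "fx", "fy", "cx", "cy" (pixels), "rvec" (rotation vector, rad) and "tvec" (3), from world to camera coordinates, as OpenCV has them. Camera axes: x right, y down, z forward; pixel columns grow to the right and rows downward; lengths in m; the calibration is good to about 2 mm. A picture is of the moment at which its call begins: read the wrist's pose just before it. camera_params takes no time and is no camera call; for the wrist camera it gives the pose at the moment of the call.
- r.finish_job(): hands the job in; it is judged then, once.
The state is a dict: "clock": time; "q": joint angles; "qd": joint speeds; "joint_torque": joint torques, N m; "tool_pos": TCP position; "eef_rot": TCP orientation; "contact_force": force on the tool from outside, world axes, zero at the start; "moment": the same for the moment, N m; "opening": opening from 0.0 (shut) to 1.0 (fully open); "finger_force": force on a finger pad.
Only numpy, scipy, OpenCV 4.12 (cv2) and the standard library are available. Lean on these libraries where they do the work, as an engineer would, in place of code of your own. Each camera call takes 0.05 s, during which the arm holds its last target. There are 200 camera calls.

## Working session

There is one attempt and no reset: what is moved stays moved. The work goes in short steps, Python scripts to look and compute and a tool call to move; the robot and the scene stay as the last step left them, time stands still between calls to the robot, and variables do not carry over. Pictures are saved under pics/ and viewed, at most 13 in all, crops included, and the job is handed in when it is done.

```bash
ls; mkdir -p pics
```

Run:
```python
from plant import r
import cv2,numpy as np
s=r.get_state();print(s['clock'],s['tool_pos'],s['eef_rot'],s['opening'])
for n in ['scene','top']:
    im=r.snapshot(n);cv2.imwrite(f'pics/{n}0.png',im[:,:,::-1])
    p=r.camera_params(n);R=cv2.Rodrigues(np.array(p['rvec']))[0];print(n,p,-R.T@np.array(p['tvec']))
```

```text
pics
plant.py
0.0 [ 0.19384717 -0.59351435  0.23791957] [ 9.87552642e-01  1.57286263e-01 -2.21757384e-04 -8.72804808e-04] 1.0005213578544563
scene {'fx': 515.7922343358483, 'fy': 515.7922343358483, 'cx': 281.22701966965735, 'cy': 211.14887117187175, 'rvec': array([ 0.76971667, -2.41511218,  1.26088168]), 'tvec': array([0.4757123 , 0.18537963, 1.1307234 ])} [-0.11897909  0.93800039  0.80324495]
top {'fx': 518.4178947465429, 'fy': 518.4178947465429, 'cx': 279.6509721079445, 'cy': 207.3980424064354, 'rvec': array([ 2.11418155, -2.15446324,  0.15766843]), 'tvec': array([0.19973607, 0.47815597, 1.13697939])} [0.29685884 0.18019945 1.20027195]
```

View pics/scene0.png

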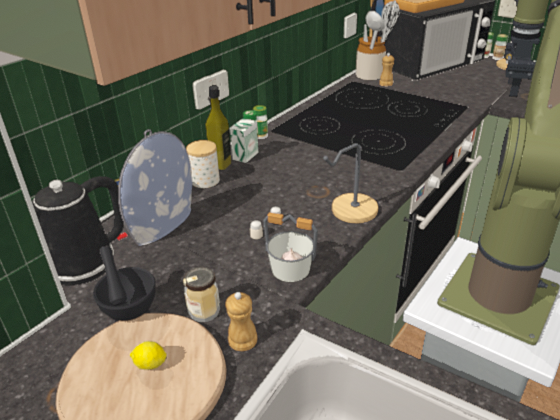

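View pics/top0.png

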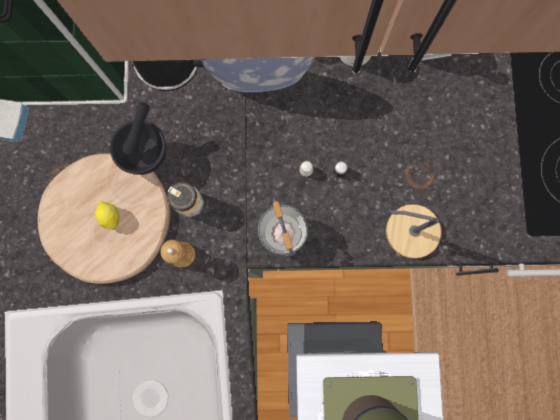

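The scene view shows the pail at (291,255) with grips near (275,218) and (305,224), and the stand's foot at (355,208) with its arm top near (357,146). In the top view the pail is at (283,230), the grips at (279,212) and (286,241), and the stand's foot at (414,232). I'll zoom in on both.

Run:
```python
import cv2,numpy as np
a=cv2.imread('pics/top0.png')[190:270,250:450];b=cv2.imread('pics/scene0.png')[130:280,240:400]
a=cv2.resize(a,(800,320),interpolation=cv2.INTER_CUBIC)
b=cv2.resize(b,None,fx=4,fy=4,interpolation=cv2.INTER_CUBIC)[:600]
cv2.imwrite('pics/ca.png',a);cv2.imwrite('pics/cb.png',b)
```

```text
(no output)
```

View pics/ca.png

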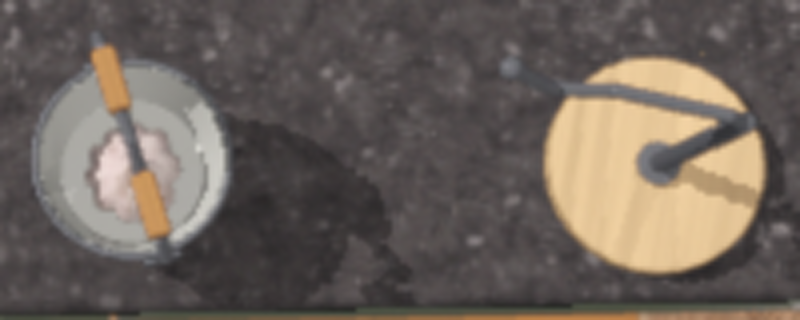

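View pics/cb.png

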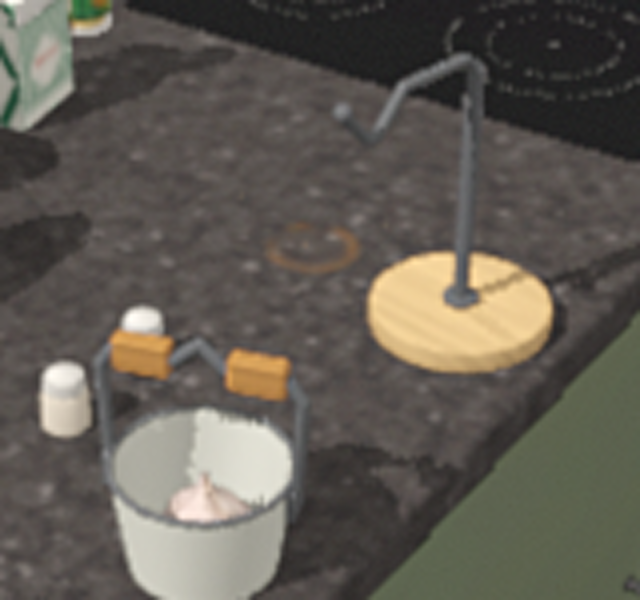

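Create h.py:
```python
import cv2,numpy as np
from plant import r
def P(n,p=None):
    p=p or r.camera_params(n);R=cv2.Rodrigues(np.array(p['rvec'],float))[0]
    K=np.array([[p['fx'],0,p['cx']],[0,p['fy'],p['cy']],[0,0,1]])
    return K@np.c_[R,np.array(p['tvec'])]
def tri(P1,a,P2,b):
    X=cv2.triangulatePoints(P1,P2,np.array(a,float).reshape(2,1),np.array(b,float).reshape(2,1))[:,0];X=X[:3]/X[3]
    e=max(np.linalg.norm((Q@np.r_[X,1])[:2]/(Q@np.r_[X,1])[2]-u) for Q,u in((P1,a),(P2,b)))
    return X,e
def plane(P1,u,z):
    H=P1[:,[0,1,3]].copy();H[:,2]+=P1[:,2]*z
    X=np.linalg.solve(H,[u[0],u[1],1]);return X[:2]/X[2]
def blobs(im,lo,hi,box,amin=20):
    m=cv2.inRange(cv2.cvtColor(im,cv2.COLOR_BGR2HSV),lo,hi);x0,y0,x1,y1=box
    k=np.zeros_like(m);k[y0:y1,x0:x1]=m[y0:y1,x0:x1]
    n,l,s,c=cv2.connectedComponentsWithStats(k)
    return [(c[i],s[i]) for i in range(1,n) if s[i][4]>=amin]
```

Run:
```python
from h import *
T=cv2.imread('pics/top0.png');S=cv2.imread('pics/scene0.png')
PT,PS=P('top'),P('scene')
bt=blobs(T,(8,120,80),(22,255,255),(265,195,300,255));bs=blobs(S,(8,120,80),(22,255,255),(262,205,325,235))
for b in bt+bs:print(b)
for a,b in ((0,0),(1,1)): print('grip',a,tri(PT,bt[a][0],PS,bs[b][0]))
f=lambda o,u:(np.array(u)+.5)/4-.5+o
t=lambda u:f(np.array([250,190]),u); s=lambda u:f(np.array([240,130]),u)
print('tip',tri(PT,t((510,65)),PS,s((343,113))))
print('posttop',tri(PT,t((745,120)),PS,s((475,62))))
print('base',tri(PT,t((660,163)),PS,s((461,297))))
print('V',tri(PT,t((562,92)),PS,s((374,138))))
print('peak',tri(PT,t((130,140)),PS,s((198,345))))
# rims: ellipse plane
print('foot',plane(PT,t((655,165)),.018), 'pailrim',plane(PT,t((131,160)),.07))
for n,a,z in (('salt',(306,168),.042),('pepper',(341,168),.042),('honey',(184,193),.099),('mill',(174,250),.13)): print(n,plane(PT,a,z))
```

```text
(array([277.30120482, 208.95180723]), array([273, 202,   9,  16,  83], dtype=int32))
(array([287.3375, 240.6875]), array([283, 233,   9,  16,  80], dtype=int32))
(array([274.84246575, 218.07534247]), array([268, 212,  15,  13, 146], dtype=int32))
(array([303.86956522, 223.26708075]), array([296, 217,  17,  13, 161], dtype=int32))
grip 0 (array([0.46194002, 0.19420799, 0.13906369]), np.float64(0.4476761193600693))
grip 1 (array([0.39600349, 0.17503691, 0.13989915]), np.float64(0.20446671742924416))
tip (array([ 0.45332229, -0.00049545,  0.20584642]), np.float64(0.6948632135009996))
posttop (array([ 0.42548138, -0.11393619,  0.19920858]), np.float64(0.46345977022606233))
base (array([ 0.42519945, -0.11663593,  0.0193519 ]), np.float64(0.2678021256680259))
V (array([ 0.44572134, -0.02979197,  0.17720326]), np.float64(0.45033518333221334))
peak (array([0.42795549, 0.18517114, 0.15302963]), np.float64(0.0753445101390949))
foot [ 0.42479394 -0.11379059] pailrim [0.42743982 0.18530987]
salt [0.57145777 0.12871287]
pepper [0.56979712 0.04873227]
honey [0.50795375 0.39667908]
mill [0.38245383 0.40998199]
```

Everything checks: the grips are 69 mm apart at z 0.139, the post-to-tip distance is 118 mm, and the seat works out at about (0.447, -0.026). The near grip keeps the wrist away from the wall unit. I'll work out the moves for it and test the reach over the seat on the way.

Add to h.py:
```python
from scipy.spatial.transform import Rotation as Ro
def d(pos,yaw):
    """shift and turn in tool axes to TCP pos, tool down with tool x at yaw (deg)"""
    s=r.get_state();R0=Ro.from_quat(s['eef_rot'])
    R1=Ro.from_euler('z',yaw,degrees=True)*Ro.from_euler('x',np.pi)
    return np.round(R0.inv().apply(np.array(pos)-s['tool_pos']),4),np.round((R0.inv()*R1).as_rotvec(),3)
```

Run:
```python
from h import *
tip,post=np.array([.4533,-.0005]),np.array([.4252,-.115])
u=(tip-post)/np.linalg.norm(tip-post);seat=post+.092*u;n=np.array([u[1],-u[0]])
near=seat-.034*n
g0,g1=np.array([.46194,.19421]),np.array([.396,.17504]);h=(g0-g1)/np.linalg.norm(g0-g1)
near0=(g0+g1)/2-.034*h
print(seat,near,near0,np.degrees(np.arctan2(n[1],n[0])),np.degrees(np.arctan2(h[1],h[0])),r.grip_depth)
print(d([.42,-.35,.28],18)); print(d([*near,.28],-13.8)); print(d([*near0,.25],16.2))
```

```text
[ 0.44712749 -0.02565133] [ 0.41410733 -0.01754769] [0.39632169 0.17513352] -13.788721582598528 16.21014287787711 -0.0187
(array([ 0.2906, -0.1614, -0.0417]), array([-0.002,  0.   ,  0.002]))
(array([ 0.3882, -0.4792, -0.0412]), array([-0.002,  0.001,  0.557]))
(array([ 0.4312, -0.6678, -0.0109]), array([-0.002,  0.   ,  0.033]))
```

The rows are not in the units I measure in: shifts go in shares of 0.8 m and turns go in shares of 2 pi rad. I convert before sending: 0.35 m / 0.8 = 0.4375, 0.335 m / 0.8 = 0.4188, 0.45 rad / 6.2832 = 0.0716.

Request:
{"op": "steer_hand", "data": {"increments": {"aperture": [1,1,1,1,1,1,1,1,1,1],"sx": [0.0625,0.125,0.175,0.225,0.275,0.325,0.3625,0.3875,0.4188,0.4375],"sy": [-0.0313,-0.0625,-0.0938,-0.125,-0.1625,-0.2,-0.25,-0.3,-0.35,-0.4],"sz": [-0.0125,-0.025,-0.0375,-0.05,-0.05,-0.05,-0.05,-0.05,-0.05,-0.05],"ax": [0,0,0,0,0,0,0,0,0,0],"ay": [0,0,0,0,0,0,0,0,0,0],"az": [0,0,0,0,0,0.0159,0.0318,0.0477,0.0637,0.0716]}, "squeeze": 50}}

```text
clock: 1.1
tool_pos: [0.4285, -0.1784, 0.2786]
eef_rot: [0.998, -0.068, 0.0, -0.0]
contact_force: [1.0, 0.5, 0.6]
opening: 1.001
finger_force: 0.0
```

Run:
```python
from h import *
print(d([.414,-.0175,.28],-13.8)); print(d([.3963,.1751,.25],16.2))
```

```text
(array([-0.0361, -0.1574, -0.0013]), array([-0.001, -0.001,  0.106]))
(array([-0.0796, -0.3459,  0.0288]), array([-0.   , -0.001, -0.418]))
```

In the tool's units: -0.157 m / 0.8 = -0.1963, -0.12 m / 0.8 = -0.15, 0.106 rad / 6.2832 = 0.0169.

Request:
{"op": "steer_hand", "data": {"increments": {"aperture": [1,1,1,1,1],"sx": [-0.0125,-0.025,-0.0375,-0.045,-0.045],"sy": [-0.05,-0.1,-0.15,-0.1963,-0.1963],"sz": [0,0,0,0,0],"ax": [0,0,0,0,0],"ay": [0,0,0,0,0],"az": [0.0048,0.0095,0.0159,0.0169,0.0169]}}}

```text
clock: 1.6
tool_pos: [0.4125, -0.0154, 0.2787]
eef_rot: [0.993, -0.115, -0.0, -0.001]
contact_force: [-0.6, -0.6, 0.1]
opening: 0.996
finger_force: 0.0
```

Run:
```python
from h import *
print(d([.3963,.1751,.25],16.2),r.get_state()['q'])
```

```text
(array([-0.0592, -0.1818,  0.0291]), array([-0.002,  0.   , -0.513])) [-0.0393126   0.3557825  -0.04612406  2.11450972  0.0219951   0.67187653
 -1.90090439]
```

In the tool's units: -0.182 m / 0.8 = -0.2275, -0.16 m / 0.8 = -0.2, -0.513 rad / 6.2832 = -0.0816.

Request:
{"op": "steer_hand", "data": {"increments": {"aperture": [1,1,1,1,1,1,1],"sx": [-0.0125,-0.0313,-0.05,-0.0625,-0.0738,-0.0738,-0.0738],"sy": [-0.05,-0.1,-0.15,-0.2,-0.2275,-0.2275,-0.2275],"sz": [0,0.0125,0.025,0.0375,0.0363,0.0363,0.0363],"ax": [0,0,0,0,0,0,0],"ay": [0,0,0,0,0,0,0],"az": [-0.0159,-0.0318,-0.0477,-0.0637,-0.0796,-0.0816,-0.0816]}}}

```text
clock: 2.3
tool_pos: [0.3988, 0.1691, 0.2495]
eef_rot: [0.991, 0.135, -0.0, 0.0]
contact_force: [1.6, 0.5, -0.1]
opening: 0.998
finger_force: 0.0
```

Run:
```python
from h import *
p=r.camera_params('wrist');im=r.snapshot('wrist');cv2.imwrite('pics/w1.png',im[:,:,::-1])
Q=P('wrist',p)
for z in ([.3963,.1751,.14],[.4619,.1942,.14],[.429,.1847,.154]):
    v=Q@np.r_[z,1];print(v[:2]/v[2])
print(d([.3963,.1751,.123],16.2))
```

```text
[274.92956214 211.5518783 ]
[273.52735829 129.76809068]
[273.80680092 175.20639584]
(array([-0.0006, -0.0074,  0.1265]), array([ 0.001,  0.001, -0.013]))
```

View pics/w1.png

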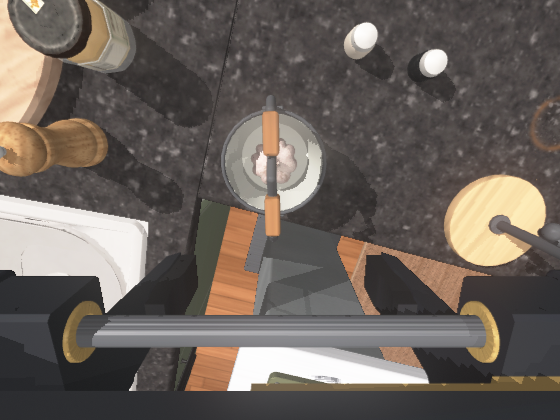

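The wrist view shows the near grip at (272,216) and the far grip at (270,133), both within 3 mm of the prediction. The way down is clear.

In the tool's units: 0.1265 m / 0.8 = 0.1581, -0.008 m / 0.8 = -0.01, -0.013 rad / 6.2832 = -0.0021.

Request:
{"op": "steer_hand", "data": {"increments": {"aperture": [1,1,1,1,1,1],"sx": [-0.0025,-0.0025,-0.0025,-0.0025,-0.0025,-0.0025],"sy": [-0.01,-0.01,-0.01,-0.01,-0.01,-0.01],"sz": [0.025,0.075,0.125,0.1563,0.1581,0.1581],"ax": [0,0,0,0,0,0],"ay": [0,0,0,0,0,0],"az": [-0.0021,-0.0021,-0.0021,-0.0021,-0.0021,-0.0021]}}}

```text
clock: 2.95
tool_pos: [0.395, 0.1758, 0.1234]
eef_rot: [0.99, 0.141, -0.0, 0.001]
contact_force: [0.8, 0.5, 0.5]
opening: 0.997
finger_force: 0.0
```

Run:
```python
from h import *
p=r.camera_params('wrist');im=r.snapshot('wrist')[:,:,::-1].copy();cv2.imwrite('pics/w2.png',im)
Q=P('wrist',p)
for b in blobs(im,(8,120,60),(22,255,255),(215,60,330,330),200):print(b[0],b[1],plane(Q,b[0],.145))
print(d([.3963,.1751,.123],16.2))
```

```text
[231.41636691 283.47616906] [ 215  240   42   75 2224] [0.39197134 0.19977624]
[283.27706422 285.57431193] [267 250  29  65 545] [0.39753621 0.17685269]
(array([0.0005, 0.0014, 0.0011]), array([ 0.001, -0.001,  0.001]))
```

View pics/w2.png

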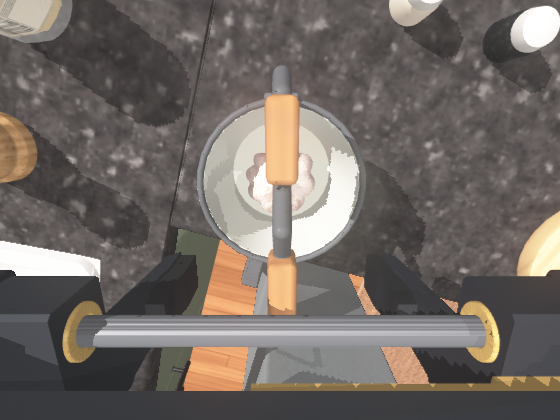

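The near grip at (282,285) is centred between the fingers. I'll close on it.

Request:
{"op": "steer_hand", "data": {"increments": {"aperture": [0,0,0,0,0,0,0,0],"sx": [0,0,0,0,0,0,0,0],"sy": [0,0,0,0,0,0,0,0],"sz": [0,0,0,0,0,0,0,0],"ax": [0,0,0,0,0,0,0,0],"ay": [0,0,0,0,0,0,0,0],"az": [0,0,0,0,0,0,0,0]}, "squeeze": 55}}

```text
clock: 3.8
tool_pos: [0.3946, 0.1772, 0.1231]
eef_rot: [0.99, 0.142, -0.0, 0.0]
contact_force: [0.8, -0.1, -0.4]
opening: 0.299
finger_force: 0.0
```

Still closing.

Request:
{"op": "steer_hand", "data": {"increments": {"aperture": [0,0,0,0,0],"sx": [0,0,0,0,0],"sy": [0,0,0,0,0],"sz": [0,0,0,0,0],"ax": [0,0,0,0,0],"ay": [0,0,0,0,0],"az": [0,0,0,0,0]}, "squeeze": 55}}

```text
clock: 4.3
tool_pos: [0.3945, 0.177, 0.1231]
eef_rot: [0.99, 0.142, -0.0, 0.0]
contact_force: [0.2, 0.0, -0.3]
opening: 0.143
finger_force: 55.0
```

Request:
{"op": "steer_hand", "data": {"increments": {"aperture": [0,0,0,0,0,0,0,0],"sx": [0,0,0,0,0,0,0,0],"sy": [0,0,0,0,0,0,0,0],"sz": [-0.0125,-0.025,-0.0438,-0.0625,-0.0813,-0.1,-0.1,-0.1],"ax": [0,0,0,0,0,0,0,0],"ay": [0,0,0,0,0,0,0,0],"az": [0,0,0,0,0,0,0,0]}}}

```text
clock: 5.1
tool_pos: [0.3945, 0.177, 0.2029]
eef_rot: [0.99, 0.142, -0.0, 0.0]
contact_force: [-1.2, -0.9, -2.0]
opening: 0.138
finger_force: 55.0
```

Run:
```python
from h import *
im={n:r.snapshot(n)[:,:,::-1].copy() for n in('top','scene')}
for n in im: cv2.imwrite(f'pics/{n}3.png',im[n])
c=np.hstack([cv2.resize(im['scene'][130:290,230:390],(400,400)),cv2.resize(im['top'][170:270,250:350],(400,400))])
cv2.imwrite('pics/c3.png',c)
```

```text
(no output)
```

View pics/c3.png

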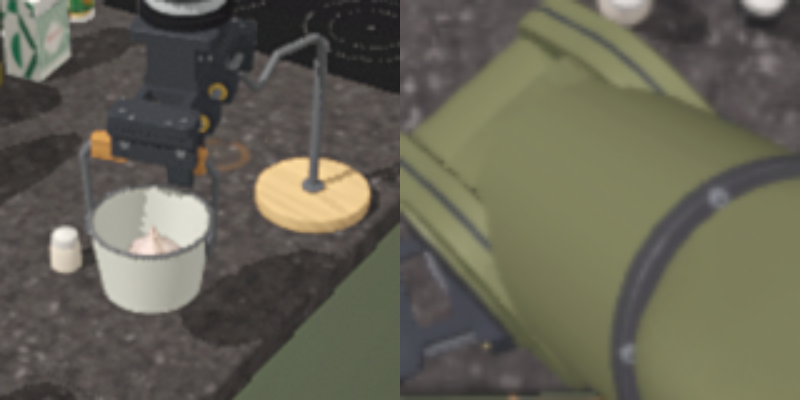

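The pail is lifted and looks level, with the garlic inside. Next I'll check how the handle sits in the tool with the wrist camera, then compute the move.

Run:
```python
from h import *
p=r.camera_params('wrist');im=r.snapshot('wrist')[:,:,::-1].copy();cv2.imwrite('pics/w3.png',im)
s=r.get_state();Q=P('wrist',p);R=Ro.from_quat(s['eef_rot'])
for f in('w2','w3'):
    for b in blobs(cv2.imread(f'pics/{f}.png'),(8,110,60),(22,255,255),(255,60,310,240),200):print(f,b)
    if f=='w3':
        x=plane(Q,b[0],s['tool_pos'][2]+.0187-.003+.011);print(x,R.inv().apply(np.r_[x,.2]-s['tool_pos']))
near=np.array([.4141,-.0175]);u=np.array([.238,.971])
for k in(.10,.0): print(k,d([*(near+k*u),.2],-13.8))
```

```text
w2 (array([282.09733333, 108.39466667]), array([265,  95,  34,  57, 750], dtype=int32))
w2 (array([289.42378049, 166.52134146]), array([267, 137,  31,  48, 328], dtype=int32))
w3 (array([281.03563941, 138.83088749]), array([ 265,   95,   34,   90, 2862], dtype=int32))
[0.45906141 0.19737669] [ 0.06808209 -0.00136419  0.0022946 ]
0.1 (array([0.0146, 0.1057, 0.0024]), array([0.001, 0.002, 0.527]))
0.0 (array([-0.0357,  0.1921,  0.0026]), array([0.001, 0.002, 0.527]))
```

The far grip sits at the same tool pixel, so the handle hasn't tilted. The peak is 34 mm ahead in tool x. Moving to the point 100 mm before the seat.

In the tool's units: 0.1057 m / 0.8 = 0.1321, 0.096 m / 0.8 = 0.12, 0.527 rad / 6.2832 = 0.0839.

Request:
{"op": "steer_hand", "data": {"increments": {"aperture": [0,0,0,0,0,0,0,0,0,0],"sx": [0.0025,0.005,0.0075,0.01,0.0125,0.015,0.0175,0.0183,0.0183,0.0183],"sy": [0.015,0.0325,0.05,0.0688,0.0875,0.1063,0.12,0.1321,0.1321,0.1321],"sz": [0,0,0,0,0,0,0,0.0019,0.0019,0.0019],"ax": [0,0,0,0,0,0,0,0,0,0],"ay": [0,0,0,0,0,0,0,0,0,0],"az": [0.0095,0.0207,0.0318,0.043,0.0541,0.0653,0.0764,0.0839,0.0839,0.0839]}}}

```text
clock: 6.25
tool_pos: [0.4383, 0.0801, 0.2016]
eef_rot: [0.993, -0.12, -0.0, -0.0]
contact_force: [-0.5, 1.1, -2.5]
opening: 0.14
finger_force: 55.0
```

Run:
```python
from h import *
p=r.camera_params('wrist');im=r.snapshot('wrist')[:,:,::-1].copy();S=r.snapshot('scene')[:,:,::-1].copy();s=r.get_state()
cv2.imwrite('pics/w4.png',im);cv2.imwrite('pics/s4.png',S);np.save('w4.npy',P('wrist',p))
cv2.imwrite('pics/c4.png',np.hstack([cv2.resize(im,(400,300)),cv2.resize(S[110:260,220:420],(400,300))]))
v=P('wrist',p)@np.array([.4533,-.0005,.206,1]);print('tip pred',v[:2]/v[2])
print(d([.4141,-.0175,.2015],-13.8))
```

```text
tip pred [438.93167974 208.27975241]
(array([-2.000e-04,  1.011e-01,  1.000e-04]), array([-0.   ,  0.   ,  0.001]))
```

View pics/c4.png

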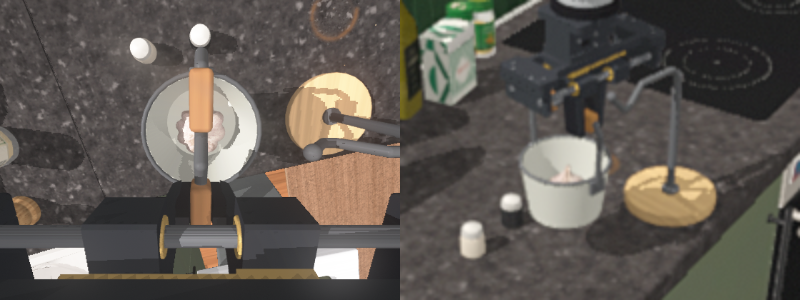

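The ball tip is at wrist pixel (438,213), against a prediction of (439,208). It lines up with the peak between the grips, so I'll insert along the stand's x.

In the tool's units: 0.101 m / 0.8 = 0.1263, 0.092 m / 0.8 = 0.115.

Request:
{"op": "steer_hand", "data": {"increments": {"aperture": [0,0,0,0,0,0,0,0,0,0],"sx": [0,0,0,0,0,0,0,0,0,0],"sy": [0.0125,0.025,0.0438,0.0625,0.0813,0.1,0.115,0.1263,0.1263,0.1263],"sz": [0,0,0,0,0,0,0,0,0,0],"ax": [0,0,0,0,0,0,0,0,0,0],"ay": [0,0,0,0,0,0,0,0,0,0],"az": [0,0,0,0,0,0,0,0,0,0]}}}

```text
clock: 7.35
tool_pos: [0.4146, -0.018, 0.2018]
eef_rot: [0.993, -0.12, 0.0, -0.0]
contact_force: [0.0, 0.1, -2.0]
opening: 0.137
finger_force: 55.0
```

Run:
```python
from h import *
im=r.snapshot('wrist')[:,:,::-1].copy();S=r.snapshot('scene')[:,:,::-1].copy()
cv2.imwrite('pics/c5.png',np.hstack([cv2.resize(im,(400,300)),cv2.resize(S[110:260,220:420],(400,300))]))
print(d([.4141,-.0175,.168],-13.8))
```

```text
(array([-0.0006,  0.0001,  0.0337]), array([-0.001, -0.   ,  0.001]))
```

View pics/c5.png

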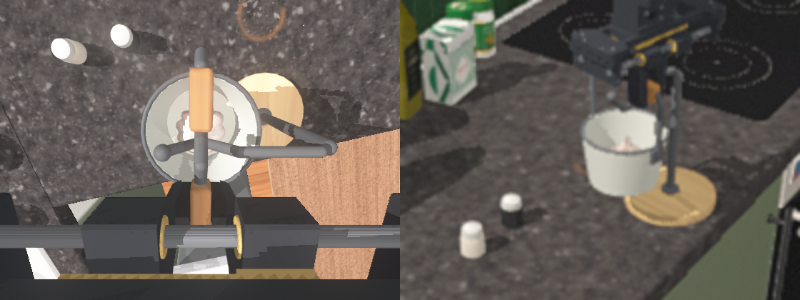

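The tip went under the handle: the ball is at (161,153), and the V straddles the handle at (200,150). Seating needs about 44 mm of lowering.

In the tool's units: 0.041 m / 0.8 = 0.0513, 0.039 m / 0.8 = 0.0488.

Request:
{"op": "steer_hand", "data": {"increments": {"aperture": [0,0,0,0,0,0,0,0],"sx": [-0.0006,-0.0006,-0.0006,-0.0006,-0.0006,-0.0006,-0.0006,-0.0006],"sy": [0,0,0,0,0,0,0,0],"sz": [0.01,0.02,0.03,0.04,0.045,0.0488,0.0513,0.0513],"ax": [0,0,0,0,0,0,0,0],"ay": [0,0,0,0,0,0,0,0],"az": [0,0,0,0,0,0,0,0]}}}

```text
clock: 8.25
tool_pos: [0.4139, -0.0181, 0.1606]
eef_rot: [0.993, -0.12, -0.0, 0.0]
contact_force: [-0.0, 0.9, -2.3]
opening: 0.141
finger_force: 55.0
```

Request:
{"op": "steer_hand", "data": {"increments": {"aperture": [0,0,0,0],"sx": [0,0,0,0],"sy": [0,0,0,0],"sz": [0.0013,0.0025,0.0031,0.0031],"ax": [0,0,0,0],"ay": [0,0,0,0],"az": [0,0,0,0]}}}

```text
clock: 8.65
tool_pos: [0.4141, -0.0181, 0.1588]
eef_rot: [0.993, -0.12, 0.001, -0.0]
contact_force: [-1.1, 0.4, 5.9]
opening: 0.14
finger_force: 55.0
```

Contact came at z 0.159 with about 8 N of unloading, so the peak is in the seat. I'll open a little and check.

Request:
{"op": "steer_hand", "data": {"increments": {"aperture": [0.2,0.3,0.4,0.5,0.5,0.5],"sx": [0,0,0,0,0,0],"sy": [0,0,0,0,0,0],"sz": [0,0,0,0,0,0],"ax": [0,0,0,0,0,0],"ay": [0,0,0,0,0,0],"az": [0,0,0,0,0,0]}}}

```text
clock: 9.25
tool_pos: [0.4139, -0.0181, 0.1582]
eef_rot: [0.993, -0.12, 0.0, 0.0]
contact_force: [1.2, 1.0, -0.3]
opening: 0.499
finger_force: 0.0
```

Run:
```python
from h import *
im=r.snapshot('wrist')[:,:,::-1].copy();S=r.snapshot('scene')[:,:,::-1].copy()
cv2.imwrite('pics/c6.png',np.hstack([cv2.resize(im,(400,300)),cv2.resize(S[110:260,220:420],(400,300))]))
```

```text
(no output)
```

View pics/c6.png

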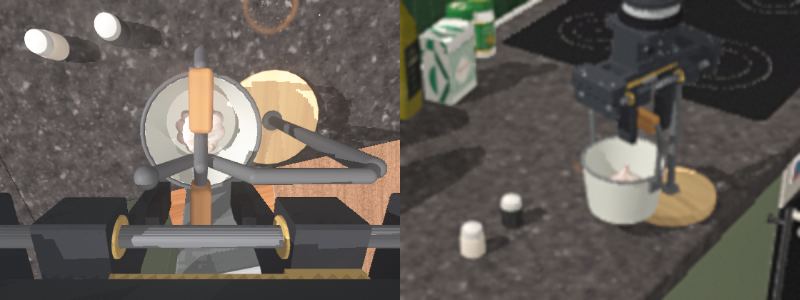

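The pail hangs in the V with the fingers clear on both sides of the grip at (200,203). I'll retreat straight up.

In the tool's units: -0.12 m / 0.8 = -0.15, -0.1 m / 0.8 = -0.125.

Request:
{"op": "steer_hand", "data": {"increments": {"aperture": [0.5,0.5,0.5,0.5,0.5,0.5,0.5,0.5,0.5,0.5],"sx": [0,0,0,0,0,0,0,0,0,0],"sy": [0,0,0,0,0,0,0,0,0,0],"sz": [-0.0125,-0.025,-0.0438,-0.0625,-0.0813,-0.1,-0.125,-0.15,-0.15,-0.15],"ax": [0,0,0,0,0,0,0,0,0,0],"ay": [0,0,0,0,0,0,0,0,0,0],"az": [0,0,0,0,0,0,0,0,0,0]}}}

```text
clock: 10.35
tool_pos: [0.4137, -0.0181, 0.2781]
eef_rot: [0.993, -0.12, 0.0, 0.0]
contact_force: [0.6, 0.4, -0.1]
opening: 0.503
finger_force: 0.0
```

Request:
{"op": "steer_hand", "data": {"increments": {"aperture": [0.5,0.5,0.5,0.5,0.5,0.5,0.5,0.5,0.5,0.5],"sx": [0,0,0,0,0,0,0,0,0,0],"sy": [0,0,0,0,0,0,0,0,0,0],"sz": [0,0,0,0,0,0,0,0,0,0],"ax": [0,0,0,0,0,0,0,0,0,0],"ay": [0,0,0,0,0,0,0,0,0,0],"az": [0,0,0,0,0,0,0,0,0,0]}}}

```text
clock: 11.35
tool_pos: [0.4139, -0.0181, 0.2782]
eef_rot: [0.993, -0.12, 0.0, 0.0]
contact_force: [0.5, 0.1, 0.8]
opening: 0.5
finger_force: 0.0
```

Run:
```python
from h import *
im=r.snapshot('wrist')[:,:,::-1].copy();S=r.snapshot('scene')[:,:,::-1].copy()
for i in range(6): B=r.snapshot('scene')[:,:,::-1]
print('motion',cv2.absdiff(S,B.copy())[130:290,250:400].max())
cv2.imwrite('pics/c7.png',np.hstack([cv2.resize(im,(400,300)),cv2.resize(S[110:260,220:420],(400,300))]))
```

```text
motion 7
```

View pics/c7.png

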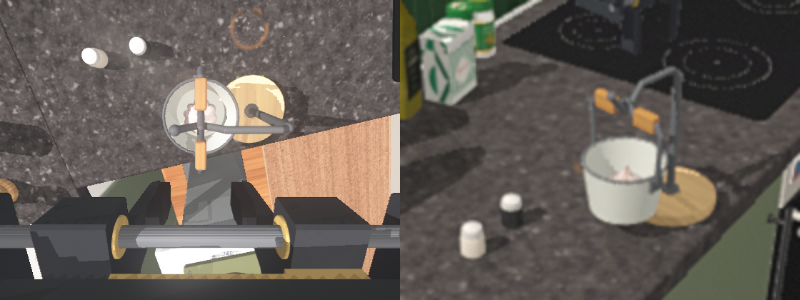

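The pail hangs upright and still, with its peak in the V, the garlic inside and the gripper well clear. Handing in.

```bash
python3 -c "
from plant import r
print(r.finish_job())"
```

```text
the job is handed in; nothing more can be done
None
```

The pail hangs still on the stand's hook with the garlic in it, the shakers, jar and mill were not touched, and I handed the job in at about 12 s; no verdict was returned.

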